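# Gauge the tube blocks, pull the reject, shut the drawer

## Robot

A 6-joint arm with a two-finger parallel gripper is mounted at the origin on a cart in front of the work surface, level with it; the furniture and walls round the work are solid. World frame = base frame: x ahead of the robot, y to its left, z up, the work surface at z = 0. Lengths are in mm, angles in rad, forces in N, time in s.
With the tool pointing down it reaches from about 400 to 925 mm from the base axis. Payload 12.5 kg.
Tool frame: the origin (TCP) lies midway between the tips of the shut fingers; the grasp point (between the pads) lies 19 mm behind it; z points along the fingers, y is the line along which they close (so a half turn about z gives the same grasp; the last joint's range is limited). The gripper opens to 95 mm and grips with 3 to 60 N. Pads are 20 mm wide; open, the fingers measure 119 mm over their backs; the gripper's body (75 mm by 180 mm) begins 59 mm behind the grasp point.
Start: joints at [-1.207, 0.491, 1.559, -0, 1.092, -0.106], TCP at [282.967, -557.294, 214.661] pointing down, gripper open.
Joint ranges: [-3.1, 3.1], [-0.84, 2.19], [0.05, 2.79], [-1.13, 4.28], [0.06, 2.93], [-2.69, 2.69]. Speed limits (rad/s): [2.22, 2.22, 2.79, 3.14, 3.14, 3.14].

## Interface

Orientations are given as [roll, pitch, yaw] about the fixed x, y, z axes, in that order (R = Rz(yaw) Ry(pitch) Rx(roll)).
In Python, from cell import readout, eyes, env gives the robot as it stands.
- The arm moves only by the tool move_arm, never from a script. Its argument "plan" is a list of rows, each a list of 3 entries, a list of its own where there are three numbers: the turn, a rotation vector about the tool's x, y, z in degrees, then the shift along the tool's x, y, z in m, then the gripper command: -1 is shut, 1 is fully open, values between are in proportion. In form: [[[ax, ay, az], [x, y, z], jaw], ...]. A call has 1 to 5 rows; each row is the pose to reach, as a shift and turn from the pose commanded when the call began, along the tool's axes at that moment; what a row does not reach only later rows make up. A row lasts 1/8 s, in which the tool goes at most 62.5 mm and 10.7 degrees, less where a joint would pass 70% of its speed; a pose out of reach is approached as far as the arm can. A call with a gripper value outside its range is refused whole. The fingers move at their own pace and stop on an object; the grip force is fixed at half the most. Time passes only in rows, so rows that repeat a pose let the fingers close. It gives the time, the measured TCP pose, the force, the opening and the grip force at its end, in the units of the state.
- readout.state(): the state, without advancing time (a new reading comes with each control period).
- eyes.read_camera(name): name is "side" or "top"; returns a dict with "img" (384x512x3 uint8, red, green, blue), "K" (3x3 intrinsics, pixels), "extrinsics" (4x4, takes a point from camera to world coordinates). Camera axes: x right, y up, looking along -z (the intrinsics and any distortion apply to the point x, -y, -z); pixel columns grow to the right and rows downward; lengths in mm; the calibration is good to about 2 mm. A picture is of the moment at which its call begins. There is no depth.
- env.job_done(): hands the job in; it is judged then, once.
Trained networks look in a picture, given as the dict that the camera call returned (one of the last four; its "shot" number tells which), for a name from the list of things; names that differ only in an ending like _2 or _b are one class to them, and where a whole thing is asked for, a point or a joint stands for the part that bears it (a point fixed in the world has none). Each returns a list of dicts, best first, with "score" (0 to 1); they miss things now and then, are a little off and sometimes report something else, mostly with a low value. They report only what shows in the picture. A call takes as long as a camera call. They do not tell look-alikes from the thing itself.
- eyes.cut_out(picture, name): "mask" (384x512 bool, what is visible of it) and "uv" ([column, row] in pixels, amid what is visible of it).
The state is a dict: "t": time; "joints": joint angles; "qvel": joint speeds; "tau": joint torques, N m; "eef_pos": TCP position; "tcp_rot": TCP orientation; "ft_force": force on the tool from outside, world axes, zero at the start; "moment": the same for the moment, N m; "opening": opening from 0.0 (shut) to 1.0 (fully open); "grip_force": force on a finger pad.
Only numpy, scipy, OpenCV 4.12 (cv2) and the standard library are available. Lean on these libraries where they do the work, as an engineer would, in place of code of your own. Each camera call takes 0.05 s, during which the arm holds its last target. There are 200 camera calls.

## Task

The three aluminium tube blocks in the open drawer must be checked with the plug gauge: take the gauge off its sloped rest, stand it on its nose on a clear spot of the worktop so that you can take it again from above, then lower it gently, never forcing it, into the well of each block in turn, from left to right as seen from the robot, until it reaches the bottom or will go no farther. Stand the gauge on its nose on the worktop again, move any block whose well the gauge did not pass to the shallow open rack on top of the cabinet, set down gently and upright, and leave the good blocks in their nests. Push the drawer fully home past its catch; do not shove the other things about.

Things in the scene. Friction and masses are not known exactly. Their poses are not given: they have to be found in the camera images.
- gauge: Plug gauge 160 mm long, 0.26 kg, nose-heavy: steel plug 28 mm across and 55 long, nose tapering over its last 4 mm to a flat 22 across, then a straight round handle 22 across, 60 to 160 mm from the nose. Origin: centre of the flat nose; z: along the axis towards the handle's end. It starts in gauge_rest. Stood on its nose it stays, and rights itself if leaning under about 10 degrees.
- gauge_rest: Sloped aluminium rest on a dark foot 130 x 64 mm, 75 high, fixed on the cabinet top beside the rack (left or right). Origin: centre of underside; x points as the nose does. The gauge lies in it nose low and away from the robot, handle rising at 30 degrees towards the robot; cradled up to 87 mm from the nose, the rest of the handle is free.
- block_a: One of three outwardly alike aluminium blocks, 56 (x) x 50 (y) x 62 mm high, 0.3 kg; round well in the top, on its axis, mouth 30.4 mm, 52 deep when true. A bad well narrows deep inside: the gauge stops about 34 mm down. Origin: centre of underside. Each stands loose in the left, middle or right nest, x along the drawer's x; 12 mm to its neighbour in y, over 30 mm of room before and behind.
- block_b: One of three outwardly alike aluminium blocks, 56 (x) x 50 (y) x 62 mm high, 0.3 kg; round well in the top, on its axis, mouth 30.4 mm, 52 deep when true. A bad well narrows deep inside: the gauge stops about 34 mm down. Origin: centre of underside. Each stands loose in the left, middle or right nest, x along the drawer's x; 12 mm to its neighbour in y, over 30 mm of room before and behind.
- block_c: One of three outwardly alike aluminium blocks, 56 (x) x 50 (y) x 62 mm high, 0.3 kg; round well in the top, on its axis, mouth 30.4 mm, 52 deep when true. A bad well narrows deep inside: the gauge stops about 34 mm down. Origin: centre of underside. Each stands loose in the left, middle or right nest, x along the drawer's x; 12 mm to its neighbour in y, over 30 mm of room before and behind.
- kit_cabinet: Grey steel drawer cabinet, fixed, 240 (x) x 240 (y) x 98 mm high. Origin: centre of underside on the worktop (z = 0); x points into it, away from the robot. The worktop's front edge is the line x = 0.335 + 0.285 y (m); the handiest clear spot on it is left of the open drawer, about x 0.47 to 0.52, y 0.44 to 0.47.
- kit_drawer (a joint): Drawer slide (m): 0 as found, standing open; grows as the drawer is pushed in; 0.160 is fully home. It slides with 2 to 3 N; over the last 15 mm a sprung roller catch takes about 6 N (more if rushed) to pass and then pulls the drawer home.
- drawer_nest (a point): Point moving with the drawer: centre of the middle nest, on the drawer floor (12 mm over the worktop). x as the cabinet's, y to the left. Nests, 58 x 54 mm inside ribs 12 mm high, at y = +62, 0 and -62 mm. The drawer's sides are 37 mm over the worktop.
- drawer_front (a point): Centre of the outer face of the drawer's front panel, 49 mm over the worktop, moving with it; x as the cabinet's (into it). Panel 236 wide, 12 thick, its top 95 mm over the worktop; a pull lip 110 wide sticks out 22 mm, 24 to 39 mm over the worktop; the face above it can be pushed. From the panel back to the blocks: 36 mm.
- reject_rack: Shallow open plastic rack box for rejects, 115 (x) x 150 (y) x 43 mm high, walls and floor 3 mm, fixed on the cabinet top left or right of the gauge rest, its long y side running front to back. Origin: centre of underside.
- amber_bottle: Bystander: brown bottle 60 mm across, 121 mm high, loose on the worktop left of the drawer. Origin: centre of the underside.
- reagent_bottle: Bystander: white-capped bottle 66 mm across, 137 mm high, loose on the worktop left of the cabinet. Origin: centre of the underside.
Things that resemble listed ones, but are neither listed nor needed, are in the scene too. Leave any blue or red look-alike of the block_b alone.

How it is judged:
By the outcome, as a careful person would: the job done as asked, in the order asked, and still so for the second after the job is handed in, with the robot touching nothing.
It also fails if it takes over 72 s, if anything falls off the work surface, if the arm or the gripper's body presses on something with over 40 N, if the wrist force passes 120 N, or if a joint passes its speed limit or range.

## Working session

There is one attempt and no reset: what is moved stays moved. The work goes in short steps, Python scripts to look and compute and a tool call to move; the robot and the scene stay as the last step left them, time stands still between calls to the robot, and variables do not carry over. Pictures are saved under pics/ and viewed, at most 12 in all, crops included, and the job is handed in when it is done.

Besides the shell and the picture viewer there is one more tool, called after "Call:" as name(argument=value, ...), one argument or row to a line, values as JSON. move_arm: Moves the arm, as the interface text tells. Its arguments: {"type":"object","properties":{"plan":{"type":"array","items":{"type":"array"}}},"required":["plan"]}

```bash
ls; mkdir -p pics; cat > look.py <<'E'
from cell import readout, eyes, env
import numpy as np, cv2
def shot(n,fn=None):
    p=eyes.read_camera(n)
    if fn: cv2.imwrite('pics/'+fn,p['img'][...,::-1])
    return p
def proj(p,X):
    E=np.array(p['extrinsics']);K=np.array(p['K'])
    c=(np.linalg.inv(E)@np.append(X,1))[:3]; c=np.array([c[0],-c[1],-c[2]])
    u=K@c; return u[:2]/u[2]
def plane(p,uv,z):
    E=np.array(p['extrinsics']);K=np.array(p['K'])
    d=np.linalg.inv(K)@[uv[0],uv[1],1]; d=E[:3,:3]@[d[0],-d[1],-d[2]]
    o=E[:3,3]; return o+d*(z-o[2])/d[2]
E
python3 - <<'E'
from look import *
s=readout.state(); print({k:np.round(v,3) for k,v in s.items()})
a=[]
for n in('top','side'):
    p=shot(n); print(n,p.keys(),np.round(p['K'],1).tolist(),np.round(p['extrinsics'],3).tolist())
    a.append(p)
    for t in ['gauge','gauge_rest','block_b','kit_cabinet','drawer_front','reject_rack','amber_bottle','reagent_bottle']:
        for d in eyes.cut_out(p,t): 
            ys,xs=np.nonzero(d['mask']); print(t,round(d['score'],2),np.round(d['uv']),xs.min(),xs.max(),ys.min(),ys.max(),len(xs))
im=[cv2.resize(p['img'],(800,600),interpolation=cv2.INTER_CUBIC)[...,::-1] for p in a]
cv2.imwrite('pics/top0.png',im[0]);cv2.imwrite('pics/side0.png',im[1])
E
```

```text
pics
{'t': np.float64(0.0), 'joints': array([-1.207,  0.492,  1.559, -0.   ,  1.092, -0.106]), 'qvel': array([-0.001, -0.001, -0.001,  0.001,  0.002,  0.   ]), 'tau': array([ 0.0000e+00, -6.1265e+01, -2.5818e+01,  6.9000e-02,  4.8000e-02,
       -0.0000e+00]), 'eef_pos': array([ 282.858, -557.046,  214.042]), 'tcp_rot': array([-3.14, -0.  ,  0.47]), 'ft_force': array([ 0.082, -0.1  ,  0.523]), 'moment': array([ 0.01 ,  0.019, -0.019]), 'grip_force': np.float64(0.0), 'opening': np.float64(1.003)}
top dict_keys(['img', 'K', 'extrinsics', 'shot']) [[449.4, 0.0, 261.0], [0.0, 449.4, 188.3], [0.0, 0.0, 1.0]] [[-0.019, 0.995, -0.098, 422.739], [-1.0, -0.02, -0.004, 364.376], [-0.006, 0.098, 0.995, 1183.129], [0.0, 0.0, 0.0, 1.0]]
gauge 0.85 [316. 139.] 303 327 113 169 568
gauge_rest 0.63 [306. 139.] 293 327 111 164 779
block_b 0.89 [275. 228.] 262 284 218 244 494
block_b 0.88 [152. 182.] 139 167 169 195 536
block_b 0.85 [374. 237.] 360 393 224 253 616
block_b 0.77 [317. 225.] 310 334 212 236 505
block_b 0.68 [302. 226.] 286 310 215 240 522
kit_cabinet 0.87 [297. 135.] 231 342 86 197 5021
d
[... 356 characters left out ...]
-0.509, 0.845, 1372.097], [0.018, 0.855, 0.518, 742.341], [0.0, 0.0, 0.0, 1.0]]
gauge 0.76 [228. 149.] 204 257 137 168 455
gauge_rest 0.82 [229. 168.] 201 245 155 171 309
block_b 0.92 [311. 172.] 303 326 160 185 408
block_b 0.9 [300. 217.] 289 311 202 228 580
block_b 0.81 [301. 184.] 288 308 179 190 244
block_b 0.71 [227. 300.] 208 242 275 318 1211
block_b 0.61 [300. 197.] 289 310 190 202 262
kit_cabinet 0.89 [201. 210.] 166 264 162 242 3615
drawer_front 0.65 [309. 213.] 263 336 169 242 2519
drawer_front 0.19 [214. 244.] 200 228 215 273 1432
reject_rack 0.6 [221. 190.] 188 251 170 210 2329
amber_bottle 0.57 [246. 254.] 231 256 226 279 1203
reagent_bottle 0.97 [214. 244.] 200 228 214 273 1415
```

View pics/top0.png

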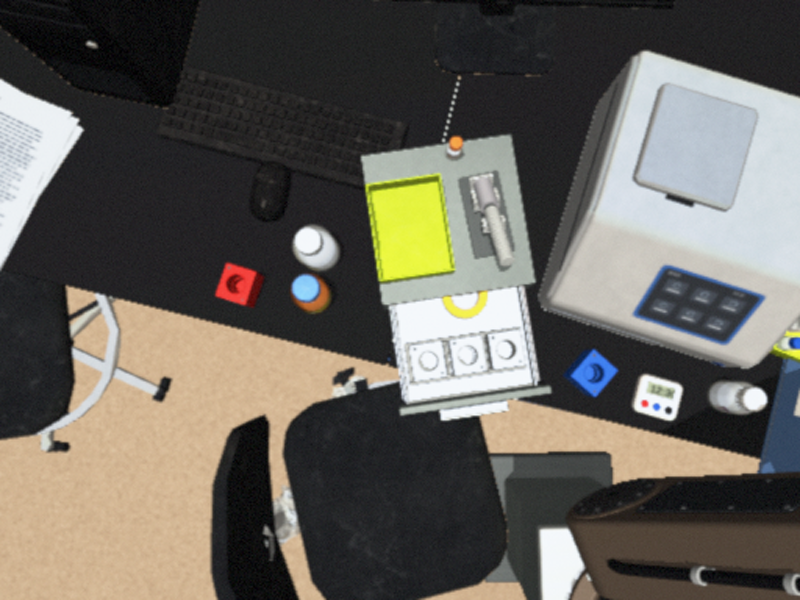

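View pics/side0.png

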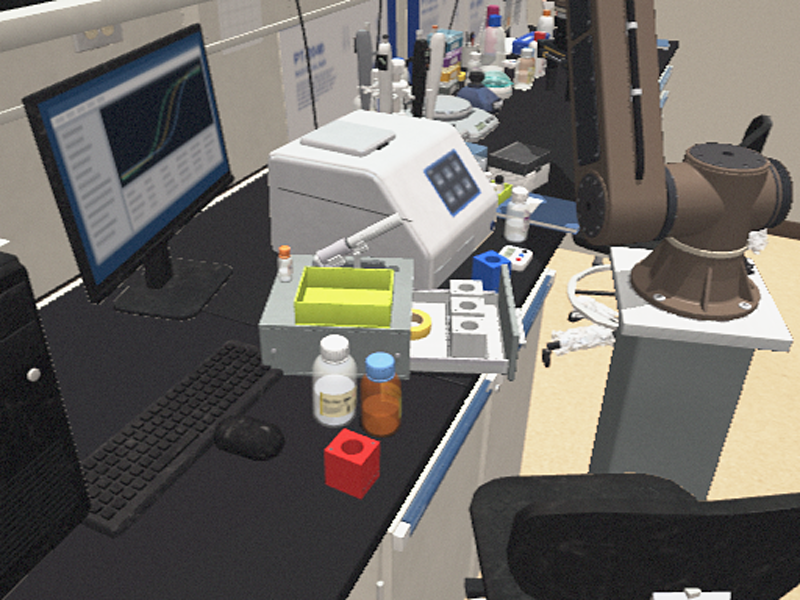

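Top view (800 px scale): the drawer holds three blocks, with wells at about (429,360), (467,355) and (506,349). The rack is at (410,230) and the gauge at (490,220), with its handle end at (503,258). The side view agrees. Next I'll take a closer crop.

```bash
python3 - <<'E'
from look import *
p=shot('top')
c=p['img'][80:275,225:355]; cv2.imwrite('pics/c1.png',cv2.resize(c,None,fx=3,fy=3,interpolation=cv2.INTER_CUBIC)[...,::-1])
q=shot('side')
c=q['img'][125:250,160:350]; cv2.imwrite('pics/c2.png',cv2.resize(c,None,fx=4,fy=4,interpolation=cv2.INTER_CUBIC)[...,::-1])
E
```

```text
(no output)
```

View pics/c1.png

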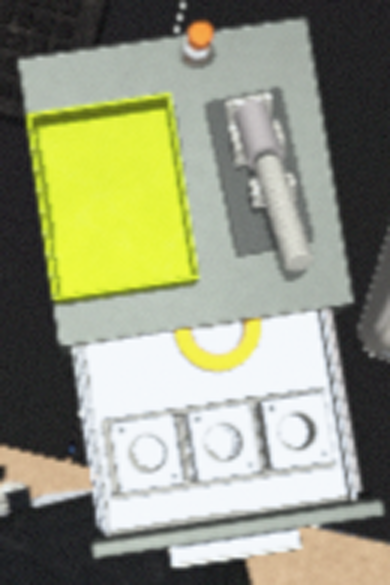

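View pics/c2.png

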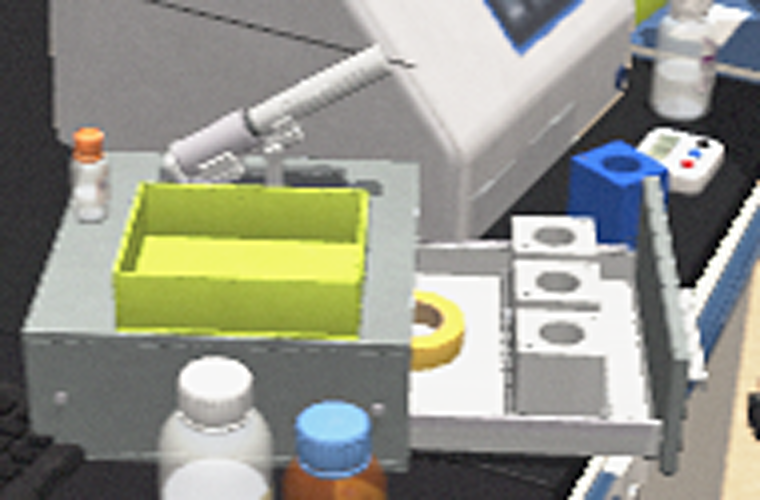

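```bash
cat > m.py <<'E'
from look import *
p=shot('top');q=shot('side')
T=lambda U,V:np.array([(U+.5)/3-.5+225,(V+.5)/3-.5+80])
S=lambda U,V:np.array([(U+.5)/4-.5+160,(V+.5)/4-.5+125])
def tri(a,b):
    A=[];B=[]
    for P,uv in((p,a),(q,b)):
        o=np.array(P['extrinsics'])[:3,3];d=plane(P,uv,0)-o;d/=np.linalg.norm(d);M=np.eye(3)-np.outer(d,d);A.append(M);B.append(M@o)
    return np.linalg.solve(sum(A),sum(B))
E
python3 - <<'E'
from m import *
np.set_printoptions(precision=1,suppress=True)
for n,z,l in(('cab',98,[(20,60),(306,18),(352,302),(58,345)]),('rack',141,[(28,115),(172,95),(198,280),(53,299)]),('wells',74,[(149,453),(222,441),(297,431)]),('panel',95,[(93,556),(383,512)]),('foot',100,[(208,102),(280,90),(313,240),(240,255)]),('dev',0,[(360,330)])):
    for a in l: print(n,plane(p,T(*a),z)[:2])
for a,b in (((149,453),(560,332)),((222,441),(557,281)),((297,431),(555,236)),((297,265),(382,57)),((252,103),(173,165))): print(tri(T(*a),S(*b)))
for n,t in(('amber_bottle',100),('reagent_bottle',120)):
    d=eyes.cut_out(p,n)[0]; print(n,plane(p,d['uv'],t))
# sideview wells on z=74 plane
for b in((560,332),(557,281),(555,236)): print(plane(q,S(*b),74))
E
```

```text
cab [751.4 437.4]
cab [782.  200.5]
cab [545.1 171.2]
cab [514.9 409.7]
rack [693.8 428.8]
rack [707.5 314.8]
rack [559.9 298.1]
rack [547.2 411.2]
wells [426.7 337.5]
wells [435.4 277.5]
wells [442.3 215.9]
panel [345.7 384.5]
panel [376.1 152.1]
foot [712.3 283.5]
foot [721.1 224.2]
foot [596.1 201.3]
foot [585.  260.9]
dev [531.2 147.7]
[427.8 337.6  73.6]
[435.7 277.6  75.1]
[442.6 215.9  73.9]
[563.3 229.7 205.6]
[706.2 249.7 119.8]
amber_bottle [534.1 524.2 100. ]
reagent_bottle [590.4 506.2 120. ]
[428.9 338.3  74. ]
[436.2 275.9  74. ]
[442.8 216.   74. ]
```

```bash
cat > g.py <<'E'
from m import *
from scipy.optimize import minimize
np.set_printoptions(precision=1,suppress=True)
def model(x,y,z,yaw,sl=np.radians(30)):
    c,s=np.cos(yaw),np.sin(yaw); a=np.array([-np.cos(sl)*c,-np.cos(sl)*s,np.sin(sl)]); h=np.array([-s,c,0]); v=np.cross(a,h)
    t=np.linspace(0,2*np.pi,24,endpoint=False)
    ring=lambda L,r:[np.array([x,y,z])+L*a+r*(np.cos(k)*h+np.sin(k)*v) for k in t]
    return [ring(0,11)+ring(4,14)+ring(55,14)+[], ring(55,11)+ring(160,11)]
def draw(P,parts):
    m=np.zeros((384*4,512*4),np.uint8)
    for r in parts:
        uv=np.array([proj(P,X) for X in r]); cv2.fillConvexPoly(m,cv2.convexHull(np.round((uv+.5)*4-.5).astype(np.int32)),1)
    return m>0
if __name__=='__main__':
    M=[cv2.resize(eyes.cut_out(P,'gauge')[0]['mask'].astype(np.uint8),None,fx=4,fy=4,interpolation=cv2.INTER_LINEAR)>0 for P in(p,q)]
    def cost(v):
        pr=model(v[0],v[1],v[2],v[3]/100); return sum(1-(D&m).sum()/(D|m).sum() for D,m in((draw(P,pr),m) for P,m in zip((p,q),M)))
    best=min((minimize(cost,[703,248+d,122,y],method='Nelder-Mead',options=dict(initial_simplex=np.array([[703,248+d,122,y]]+[[703+8*(i==0),248+d+8*(i==1),122+8*(i==2),y+6*(i==3)] for i in range(4)]))) for d in(-3,3) for y in(12,18)),key=lambda r:r.fun)
    print(best.x,best.fun)
    o=lambda P:np.array(P['extrinsics'])[:3,3]
    f=.64
    B=[plane(p,np.array(a)*f,0) for a in((540,295),(605,100))]; print('devbase',B)
    print('front corner z0 from side',plane(q,S(470,238),0))
    n=np.cross(B[1]-B[0],[0,0,1.])
    for s in((470,238),(462,160),(390,60)):
        d=plane(q,S(*s),0)-o(q); k=n@(B[0]-o(q))/(n@d); print(o(q)+k*d)
E
python3 g.py
```

```text
[700.1 254.6 124.7  18.4] 0.3044037877870489
devbase [array([533.5, 145.1,   0. ]), array([871.5,  19.5,   0. ])]
front corner z0 from side [513.7 104.    0. ]
[508.6 154.4  29.5]
[517.6 151.   92.4]
[575.5 129.5 156.9]
```

```bash
cat > h.py <<'E'
from look import *
from scipy.spatial.transform import Rotation as R
def rot(below,head,flip=False):
    "tool z 'below' deg under horizontal (90=down, >90 leaning back), heading head deg; tool x is forward/up"
    return R.from_euler('zy',[head,90-below],degrees=True)*R.from_euler('y',0)*R.from_matrix([[1,0,0],[0,-1,0],[0,0,-1]]) if False else _r(below,head)
def _r(b,h):
    b,h=np.radians(b),np.radians(h); f=np.array([np.cos(h),np.sin(h),0]); u=np.array([0,0,1.])
    z=np.cos(b)*f-np.sin(b)*u; y=np.cross(u,f)*-1; return R.from_matrix(np.c_[np.cross(y,z),y,z])
def st(full=False):
    s=readout.state(); print('t %.2f'%s['t'],'tcp',np.round(s['eef_pos'],1),'rpy',np.round(np.degrees(s['tcp_rot']),1),'F',np.round(s['ft_force'],1),'open %.3f grip %.1f'%(s['opening'],s['grip_force']))
    if full: print('q',np.round(s['joints'],3))
    return np.array(s['eef_pos']),R.from_euler('xyz',s['tcp_rot'])
def go(targets,start=None,full=True):
    P,Q=start or st(full)
    for p,r in targets:
        p=np.array(p,float); r=r or Q
        rv=(Q.inv()*r).as_rotvec(degrees=True); d=Q.inv().apply(p-P)/1000
        print([np.round(rv,1).tolist(),np.round(d,4).tolist()],'rows %.1f'%max(np.linalg.norm(d)*16,np.linalg.norm(rv)/10.7))
        P,Q=p,r
E
python3 - <<'E'
from h import *
g=rot(60,10.4); gr=np.array([609,237.6,167.2])
print(g.as_matrix().round(2))
go([((430,0,420),rot(90,20)),(gr-120*g.as_matrix()[:,2],g),(gr,g),(gr+[0,0,60],g)])
E
```

```text
[[ 0.85  0.18  0.49]
 [ 0.16 -0.98  0.09]
 [ 0.5  -0.   -0.87]]
t 1.40 tcp [ 283.  -557.3  214.7] rpy [180.   -0.   26.9] F [ 0.7 -0.1 -0.1] open 1.001 grip 0.0
q [-1.207  0.491  1.559  0.     1.092 -0.106]
[[0.0, -0.0, 6.9], [0.3834, -0.4304, -0.2054]] rows 9.8
[[-2.5, 29.9, 9.4], [0.1903, -0.1721, 0.1489]] rows 4.7
[[0.0, 0.0, 0.0], [-0.0, -0.0, 0.12]] rows 1.9
[[0.0, 0.0, 0.0], [0.03, -0.0, -0.052]] rows 1.0
```

Call:
move_arm(
  plan=[
    [[0,0,7],[0.19,-0.215,-0.103],1],
    [[0,0,7],[0.19,-0.215,-0.103],1],
    [[0,0,7],[0.19,-0.215,-0.103],1],
    [[0,0,7],[0.19,-0.215,-0.103],1],
    [[0,0,7],[0.19,-0.215,-0.103],1],
  ],
)

```text
t: 2.02
eef_pos: [355.2, -277.6, 318.6]
tcp_rot: [3.141, -0.0, 0.348]
ft_force: [-0.4, -0.7, -0.4]
opening: 0.997
grip_force: 0.0
```

```bash
python3 - <<'E'
from h import *
g=rot(60,10.4); gr=np.array([609,237.6,167.2])
go([((430,0,420),rot(90,20)),(gr-120*g.as_matrix()[:,2],g)])
E
```

```text
t 2.02 tcp [ 355.2 -277.6  318.6] rpy [180.   -0.   19.9] F [-0.4 -0.7 -0.4] open 0.997 grip 0.0
q [-0.81   0.133  1.806  0.     1.202  0.413]
[[0.0, -0.0, -0.1], [0.165, -0.2354, -0.1015]] rows 4.9
[[-2.5, 29.9, 9.4], [0.1903, -0.1721, 0.1489]] rows 4.7
```

Call:
move_arm(
  plan=[
    [[0,0,0],[0.165,-0.235,-0.1],1],
    [[0,0,0],[0.165,-0.235,-0.1],1],
    [[0,0,0],[0.165,-0.235,-0.1],1],
    [[0,0,0],[0.165,-0.235,-0.1],1],
    [[0,0,0],[0.165,-0.235,-0.1],1],
  ],
)

```text
t: 2.65
eef_pos: [430.1, -0.3, 418.7]
tcp_rot: [3.141, -0.001, 0.348]
ft_force: [1.1, -0.6, -0.2]
opening: 0.999
grip_force: 0.0
```

Call:
move_arm(
  plan=[
    [[-2.5,29.9,9.4],[0.19,-0.172,0.149],1],
    [[-2.5,29.9,9.4],[0.19,-0.172,0.149],1],
    [[-2.5,29.9,9.4],[0.19,-0.172,0.149],1],
    [[-2.5,29.9,9.4],[0.19,-0.172,0.149],1],
    [[-2.5,29.9,9.4],[0.19,-0.172,0.149],1],
  ],
)

```text
t: 3.28
eef_pos: [550.3, 225.8, 268.1]
tcp_rot: [-3.141, -0.525, 0.18]
ft_force: [0.5, -1.4, 0.7]
opening: 1.003
grip_force: 0.0
```

```bash
python3 - <<'E'
from h import *
g=rot(60,10.4); gr=np.array([609,237.6,167.2])
go([(gr-50*g.as_matrix()[:,2],g),(gr,g)])
a=shot('top');b=shot('side')
cv2.imwrite('pics/a1.png',np.hstack([cv2.resize(a['img'][90:230,230:360],None,fx=3,fy=3,interpolation=2),cv2.resize(b['img'][60:200,160:290],None,fx=3,fy=3,interpolation=2)])[...,::-1])
E
```

```text
t 3.27 tcp [550.3 225.8 268.1] rpy [-180.   -30.1   10.3] F [ 0.5 -1.4  0.7] open 1.003 grip 0.0
q [ 0.307  0.24   1.918 -0.14   0.467  1.806]
[[-0.0, -0.1, -0.1], [0.0014, -0.001, 0.0673]] rows 1.1
[[0.0, 0.0, 0.0], [-0.0, 0.0, 0.05]] rows 0.8
```

View pics/a1.png

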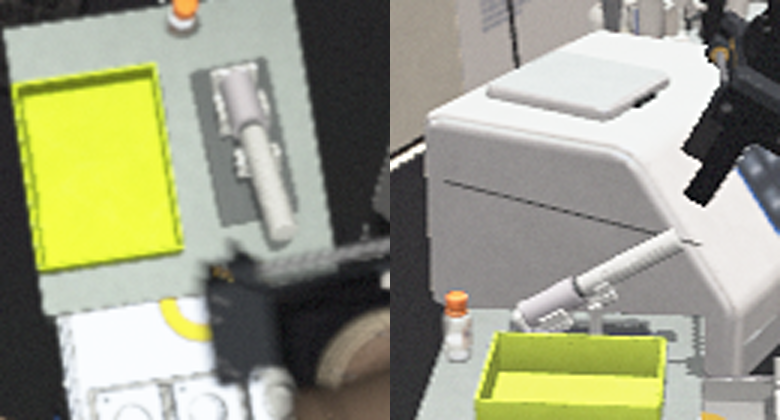

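The left panel shows the open fingers at about x=235 and x=385, with the handle end at (280,235) between them. The right panel shows the gripper above and behind the handle end. I'll check the TCP projection before closing in.

```bash
python3 - <<'E'
from h import *
P,Q=st(); a=shot('top');b=shot('side')
for y in(-53,0,53):
    X=P+Q.apply([0,y,0]); u=proj(a,X);v=proj(b,X); print(y,(u-[230,90])*3,(v-[160,60])*3+[390,0])
E
```

```text
t 3.38 tcp [550.5 227.1 264.9] rpy [180.  -29.7  10.5] F [ 0.2 -0.4  0.5] open 1.004 grip 0.0
-53 [221.00839604 252.20800971] [696.21926824 199.22157282]
0 [296.52381024 236.79496197] [694.36727991 174.66273858]
53 [371.91734459 221.40679047] [692.646195  151.8397874]
```

```bash
python3 - <<'E'
from h import *
g=rot(60,10.4); gr=np.array([609,237.6,167.2])
go([(gr,g),(gr+[0,0,60],g)])
E
```

```text
t 3.48 tcp [549.9 224.6 267.8] rpy [180.  -29.9  10.4] F [ 0.2 -0.2 -0.4] open 1.001 grip 0.0
q [ 0.305  0.239  1.918 -0.136  0.47   1.799]
[[0.0, 0.1, -0.0], [0.0024, -0.0021, 0.1173]] rows 1.9
[[0.0, 0.0, 0.0], [0.03, -0.0, -0.052]] rows 1.0
```

```bash
cat > trk.py <<'E'
import json,os
from h import *
F='cmd.json'
if not os.path.exists(F): json.dump([[282.967,-557.294,214.661],[np.pi,0,.4698]],open(F,'w'))
def load():
    p,e=json.load(open(F)); return np.array(p),R.from_euler('xyz',e)
def done(*moves):
    "moves executed since: final (rotvec deg, shift m) of each call"
    P,Q=load()
    for rv,d in moves: P=P+1000*Q.apply(d); Q=Q*R.from_rotvec(rv,degrees=True)
    json.dump([P.tolist(),Q.as_euler('xyz').tolist()],open(F,'w')); st(); print('cmd',P.round(1),np.degrees(Q.as_euler('xyz')).round(2)); return P,Q
E
python3 - <<'E'
from trk import *
c=done(([0,0,7],[.19,-.215,-.103]),([0,0,0],[.165,-.235,-.1]),([-2.5,29.9,9.4],[.19,-.172,.149]))
g=rot(60,10.4); gr=np.array([609,237.6,167.2])
go([(gr,g),(gr+[0,0,60],g)],c)
E
```

```text
t 3.48 tcp [549.9 224.6 267.8] rpy [180.  -29.9  10.4] F [ 0.2 -0.2 -0.4] open 1.001 grip 0.0
cmd [550.2 224.  268.7] [-179.98  -29.97   10.29]
[[0.0, 0.0, -0.1], [0.0016, -0.0028, 0.118]] rows 1.9
[[0.0, 0.0, 0.0], [0.03, -0.0, -0.052]] rows 1.0
```

Call:
move_arm(
  plan=[
    [[0,0,0],[0.002,-0.003,0.04],1],
    [[0,0,0],[0.002,-0.003,0.08],1],
    [[0,0,0],[0.002,-0.003,0.118],1],
    [[0,0,0],[0.002,-0.003,0.118],0.2],
    [[0,0,0],[0.002,-0.003,0.118],-1],
  ],
)

```text
t: 4.1
eef_pos: [609.3, 237.2, 169.3]
tcp_rot: [-3.141, -0.525, 0.179]
ft_force: [-1.1, -1.0, 0.3]
opening: 0.845
grip_force: 0.0
```

Call:
move_arm(
  plan=[
    [[0,0,0],[0,0,0],-1],
    [[0,0,0],[0,0,0],-1],
    [[0,0,0],[0,0,0],-1],
    [[0,0,0],[0,0,0],-1],
  ],
)

```text
t: 4.6
eef_pos: [609.3, 237.9, 167.6]
tcp_rot: [-3.141, -0.523, 0.18]
ft_force: [0.3, 0.0, -0.1]
opening: 0.426
grip_force: 0.0
```

Call:
move_arm(
  plan=[
    [[0,0,0],[0,0,0],-1],
    [[0,0,0],[0,0,0],-1],
    [[0,0,0],[0,0,0],-1],
    [[0,0,0],[0,0,0],-1],
  ],
)

```text
t: 5.1
eef_pos: [609.4, 237.0, 167.3]
tcp_rot: [3.141, -0.522, 0.179]
ft_force: [0.5, -6.9, 1.9]
opening: 0.227
grip_force: 29.9
```

Call:
move_arm(
  plan=[
    [[0,0,0],[0.015,0,-0.026],-1],
    [[0,0,0],[0.03,0,-0.052],-1],
    [[0,0,0],[0.05,0,-0.087],-1],
  ],
)

```text
t: 5.48
eef_pos: [608.5, 237.6, 267.4]
tcp_rot: [3.142, -0.52, 0.18]
ft_force: [0.3, 0.6, -2.0]
opening: 0.228
grip_force: 29.9
```

```bash
python3 - <<'E'
from trk import *
c=done(([0,0,0],[.002,-.003,.118]),([0,0,0],[.05,0,-.087]))
a=shot('top');b=shot('side')
cv2.imwrite('pics/a2.png',np.hstack([cv2.resize(a['img'][60:200,230:360],None,fx=3,fy=3,interpolation=2),cv2.resize(b['img'][60:200,160:290],None,fx=3,fy=3,interpolation=2)])[...,::-1])
E
```

```text
t 5.47 tcp [608.5 237.6 267.4] rpy [180.  -29.8  10.3] F [ 0.3  0.6 -2. ] open 0.228 grip 29.9
cmd [609.2 237.8 267.8] [-179.98  -29.97   10.29]
```

View pics/a2.png

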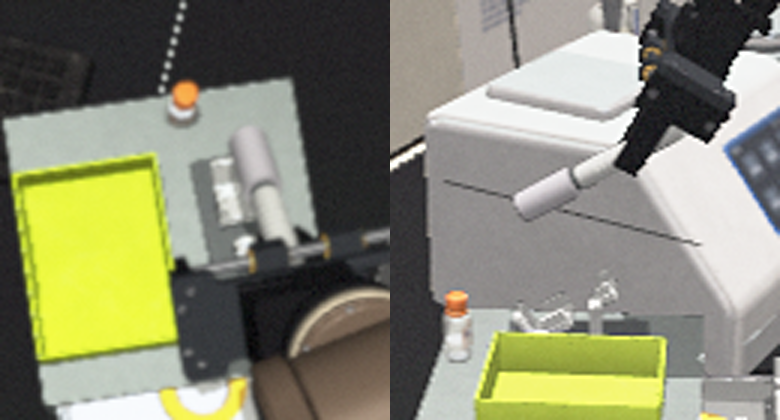

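```bash
cat > tg.py <<'E'
from trk import *
def tcp(grasp,r): return np.array(grasp,float)+19*r.as_matrix()[:,2]
E
python3 - <<'E'
from tg import *
c=load(); s=rot(120,42); m=rot(90,28)
go([(tcp((540,350,295),m),m),(tcp((497,455,290),s),s),(tcp((497,455,126),s),s)],c)
E
```

```text
[[4.6, -29.7, -17.3], [-0.0375, -0.1228, -0.0311]] rows 3.2
[[-3.7, -29.8, -13.7], [0.0021, -0.1106, 0.0025]] rows 3.1
[[0.0, 0.0, 0.0], [0.082, 0.0, 0.142]] rows 2.6
```

Call:
move_arm(
  plan=[
    [[4.6,-29.7,-17.3],[-0.038,-0.123,-0.031],-1],
    [[4.6,-29.7,-17.3],[-0.038,-0.123,-0.031],-1],
    [[4.6,-29.7,-17.3],[-0.038,-0.123,-0.031],-1],
    [[4.6,-29.7,-17.3],[-0.038,-0.123,-0.031],-1],
  ],
)

```text
t: 6.08
eef_pos: [539.6, 351.2, 273.8]
tcp_rot: [-3.142, 0.004, 0.492]
ft_force: [-0.7, -0.3, -1.7]
opening: 0.225
grip_force: 30.0
```

Call:
move_arm(
  plan=[
    [[-3.7,-29.8,-13.7],[0.002,-0.111,0.003],-1],
    [[-3.7,-29.8,-13.7],[0.002,-0.111,0.003],-1],
    [[-3.7,-29.8,-13.7],[0.002,-0.111,0.003],-1],
    [[-3.7,-29.8,-13.7],[0.002,-0.111,0.003],-1],
    [[-3.7,-29.8,-13.7],[0.002,-0.111,0.003],-1],
  ],
)

```text
t: 6.7
eef_pos: [489.6, 448.7, 271.6]
tcp_rot: [3.14, 0.52, 0.731]
ft_force: [0.9, -0.1, -1.0]
opening: 0.224
grip_force: 30.0
```

```bash
python3 - <<'E'
from tg import *
c=done(([4.6,-29.7,-17.3],[-.038,-.123,-.031]),([-3.7,-29.8,-13.7],[.002,-.111,.003]))
s=rot(120,42); go([(tcp((497,455,126),s),s)],c); st(True)
a=shot('top');b=shot('side')
cv2.imwrite('pics/a3.png',np.hstack([cv2.resize(a['img'][100:240,150:280],None,fx=3,fy=3,interpolation=2),cv2.resize(b['img'][140:280,180:310],None,fx=3,fy=3,interpolation=2)])[...,::-1])
E
```

```text
t 6.70 tcp [489.6 448.7 271.6] rpy [179.9  29.8  41.9] F [ 0.9 -0.1 -1. ] open 0.224 grip 30.0
cmd [489.2 449.1 272.7] [179.93  29.93  42.  ]
[[0.1, -0.1, -0.0], [0.0816, 0.0007, 0.1412]] rows 2.6
t 6.70 tcp [489.6 448.7 271.6] rpy [179.9  29.8  41.9] F [ 0.9 -0.1 -1. ] open 0.224 grip 30.0
q [ 0.658  0.751  1.005 -0.04   1.905  1.495]
```

View pics/a3.png

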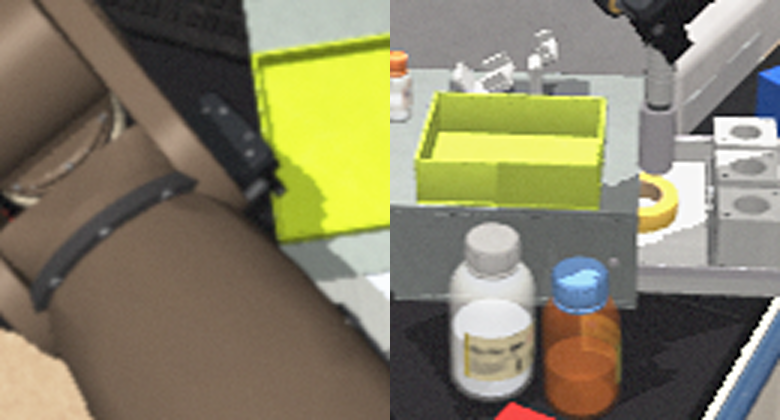

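The gauge hangs vertical in the side view, with its nose at about (655,165). The spot below it is clear of the bottles.

Call:
move_arm(
  plan=[
    [[0,0,0],[0.03,0,0.052],-1],
    [[0,0,0],[0.06,0,0.104],-1],
    [[0,0,0],[0.08,0.001,0.138],-1],
    [[0,0,0],[0.081,0.001,0.141],-1],
    [[0,0,0],[0.081,0.001,0.141],-1],
  ],
)

```text
t: 7.42
eef_pos: [490.6, 448.3, 112.4]
tcp_rot: [3.14, 0.519, 0.732]
ft_force: [0.1, 0.4, -2.1]
opening: 0.23
grip_force: 30.0
```

Call:
move_arm(
  plan=[
    [[0,0,0],[0.001,0,0.0017],-1],
    [[0,0,0],[0.002,0,0.0035],-1],
    [[0,0,0],[0.0025,0,0.0043],-1],
  ],
)

```text
t: 7.8
eef_pos: [490.0, 448.2, 105.4]
tcp_rot: [3.14, 0.522, 0.733]
ft_force: [-0.6, 0.1, -1.6]
opening: 0.229
grip_force: 30.0
```

Call:
move_arm(
  plan=[
    [[0,0,0],[0.0005,0,0.0009],-1],
    [[0,0,0],[0.001,0,0.0017],-1],
  ],
)

```text
t: 8.05
eef_pos: [489.9, 448.2, 102.9]
tcp_rot: [3.14, 0.523, 0.733]
ft_force: [-0.2, 0.0, -2.2]
opening: 0.227
grip_force: 30.0
```

Call:
move_arm(
  plan=[
    [[0,0,0],[0.0005,0,0.0009],-1],
    [[0,0,0],[0.001,0,0.0017],-1],
  ],
)

```text
t: 8.3
eef_pos: [489.9, 448.1, 100.9]
tcp_rot: [3.14, 0.523, 0.733]
ft_force: [-0.0, 0.5, -1.9]
opening: 0.232
grip_force: 30.0
```

Call:
move_arm(
  plan=[
    [[0,0,0],[0.0005,0,0.0009],-1],
    [[0,0,0],[0.001,0,0.0017],-1],
  ],
)

```text
t: 8.55
eef_pos: [490.1, 448.3, 100.8]
tcp_rot: [3.14, 0.522, 0.733]
ft_force: [-0.0, -0.5, 14.1]
opening: 0.227
grip_force: 30.0
```

Call:
move_arm(
  plan=[
    [[0,0,0],[-0.001,0,-0.0014],-1],
    [[0,0,0],[-0.001,0,-0.0014],0.2],
    [[0,0,0],[-0.001,0,-0.0014],0.2],
    [[0,0,0],[-0.001,0,-0.0014],0.2],
  ],
)

```text
t: 9.05
eef_pos: [489.8, 448.0, 100.7]
tcp_rot: [3.14, 0.523, 0.733]
ft_force: [-0.5, 0.7, 0.2]
opening: 0.487
grip_force: 0.0
```

Call:
move_arm(
  plan=[
    [[0,0,0],[0,0,0],0.2],
    [[0,0,0],[0,0,-0.03],0.2],
    [[0,0,0],[0,0,-0.07],0.2],
    [[0,0,0],[0,0,-0.12],0.2],
    [[0,0,0],[0,0,-0.14],0.2],
  ],
)

```text
t: 9.68
eef_pos: [542.5, 495.7, 224.7]
tcp_rot: [3.14, 0.519, 0.733]
ft_force: [-0.1, 0.5, -0.3]
opening: 0.601
grip_force: 0.0
```

```bash
python3 - <<'E'
from tg import *
c=done(([0]*3,[.081,.001,.141]),([0]*3,[.0025,0,.0043]),*[([0]*3,[.001,0,.0017])]*3,([0]*3,[-.001,0,-.0014]),([0]*3,[0,0,-.14]))
a=shot('top');b=shot('side')
for P in(a,b):
    for d in eyes.cut_out(P,'gauge'):
        ys,xs=np.nonzero(d['mask']); print(round(d['score'],2),d['uv'],xs.min(),xs.max(),ys.min(),ys.max())
for X in((497,455,0),(497,455,80),(497,455,160)): print(proj(a,X),proj(b,X))
cv2.imwrite('pics/a4.png',np.hstack([cv2.resize(a['img'][100:240,150:280],None,fx=3,fy=3,interpolation=2),cv2.resize(b['img'][140:280,180:310],None,fx=3,fy=3,interpolation=2)])[...,::-1])
E
```

```text
t 9.68 tcp [542.5 495.7 224.7] rpy [179.9  29.7  42. ] F [-0.1  0.5 -0.3] open 0.601 grip 0.0
cmd [541.6 494.9 222.2] [179.93  29.93  42.  ]
0.34 [316.9, 210.6] 255 351 183 260
0.8 [266.2, 232.7] 261 272 199 257
[228.5286533  204.86702454] [266.0329177  255.24868437]
[226.01378054 202.87659559] [267.04542825 228.84438873]
[223.1085391  200.57720424] [268.13483455 200.43480214]
```

View pics/a4.png

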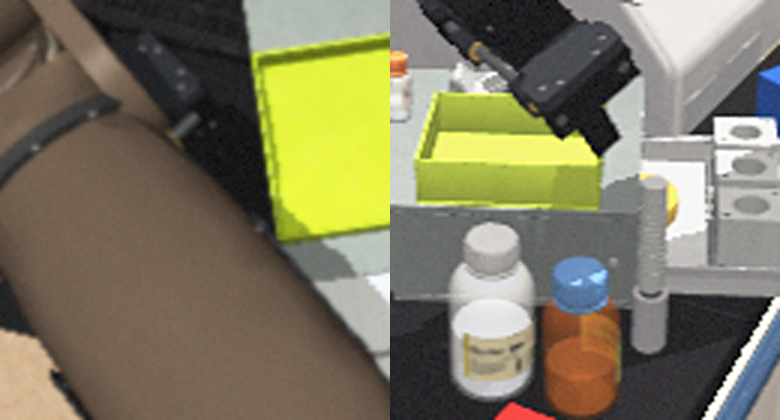

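Side view: the gauge stands upright at about (650,345), its foot clear of the bottles, and the projection matches (497,455). I'll regrasp it from above.

```bash
python3 - <<'E'
from tg import *
c=load(); s=rot(90,42)
go([((497,455,240),s),((497,455,121),s),((497,455,255),s),((427.7,338.2,255),s),((427.7,338.2,210),s)],c)
E
```

```text
[[0.1, 29.9, 0.0], [-0.0608, -0.0002, 0.0144]] rows 2.8
[[0.0, 0.0, 0.0], [-0.0, 0.0, 0.119]] rows 1.9
[[0.0, 0.0, 0.0], [0.0, 0.0, -0.134]] rows 2.1
[[0.0, 0.0, 0.0], [-0.1297, 0.0404, -0.0]] rows 2.2
[[0.0, 0.0, 0.0], [-0.0, 0.0, 0.045]] rows 0.7
```

Call:
move_arm(
  plan=[
    [[0.1,29.9,0],[-0.0608,0,0.0144],0.2],
    [[0.1,29.9,0],[-0.0608,0,0.0144],0.2],
    [[0.1,29.9,0],[-0.0608,0,0.0144],0.2],
    [[0.1,29.9,0],[-0.0608,0,0.0144],0.2],
  ],
)

```text
t: 10.38
eef_pos: [495.3, 453.4, 240.6]
tcp_rot: [-3.141, -0.0, 0.733]
ft_force: [1.4, 0.4, 0.1]
opening: 0.599
grip_force: 0.0
```

Call:
move_arm(
  plan=[
    [[0,0,0],[0,0,0.055],0.2],
    [[0,0,0],[0,0,0.1],0.0],
    [[0,0,0],[0,0,0.119],-0.2],
    [[0,0,0],[0,0,0.119],-1],
    [[0,0,0],[0,0,0.119],-1],
  ],
)

```text
t: 11.0
eef_pos: [497.7, 455.4, 122.4]
tcp_rot: [-3.141, -0.001, 0.733]
ft_force: [-0.2, -0.5, 0.4]
opening: 0.247
grip_force: 0.0
```

Call:
move_arm(
  plan=[
    [[0,0,0],[0,0,0],-1],
    [[0,0,0],[0,0,0],-1],
  ],
)

```text
t: 11.25
eef_pos: [497.5, 455.2, 122.4]
tcp_rot: [-3.141, -0.002, 0.733]
ft_force: [0.2, -0.3, 5.0]
opening: 0.226
grip_force: 30.0
```

Call:
move_arm(
  plan=[
    [[0,0,0],[0,0,-0.05],-1],
    [[0,0,0],[0,0,-0.11],-1],
    [[0,0,0],[-0.03,0.009,-0.134],-1],
    [[0,0,0],[-0.09,0.028,-0.134],-1],
    [[0,0,0],[-0.1297,0.0404,-0.134],-1],
  ],
)

```text
t: 11.88
eef_pos: [426.2, 336.2, 255.6]
tcp_rot: [-3.141, 0.0, 0.733]
ft_force: [0.4, -0.1, -1.3]
opening: 0.226
grip_force: 30.0
```

Call:
move_arm(
  plan=[
    [[0,0,0],[0,0,0],-1],
    [[0,0,0],[0,0,0.045],-1],
    [[0,0,0],[0,0,0.05],-1],
  ],
)

```text
t: 12.25
eef_pos: [427.1, 337.9, 203.2]
tcp_rot: [-3.14, 0.005, 0.733]
ft_force: [0.4, -0.6, -1.3]
opening: 0.222
grip_force: 30.0
```

```bash
python3 - <<'E'
from tg import *
c=done(([.1,29.9,0],[-.0608,0,.0144]),([0]*3,[0,0,.119]),([0]*3,[-.1297,.0404,-.134]),([0]*3,[0,0,.05]))
b=shot('side'); a=shot('top')
for d in eyes.cut_out(b,'gauge')[:1]:
    ys,xs=np.nonzero(d['mask']); print(round(d['score'],2),d['uv'],xs.min(),xs.max(),ys.min(),ys.max())
x,y,z=c[0]
print('nose pred',proj(b,(x,y,z-121)),'mid',proj(b,(x,y,z-80)))
cv2.imwrite('pics/a5.png',cv2.resize(b['img'][150:250,250:350],None,fx=6,fy=6,interpolation=2)[...,::-1])
E
```

```text
t 12.25 tcp [427.1 337.9 203.2] rpy [-179.9    0.3   42. ] F [ 0.4 -0.6 -1.3] open 0.222 grip 30.0
cmd [427.8 338.  205.1] [-1.7996e+02  3.0000e-02  4.2010e+01]
0.83 [301.8, 187.6] 297 308 150 206
nose pred [300.32839176 204.32392197] mid [301.42597628 190.63908663]
```

View pics/a5.png

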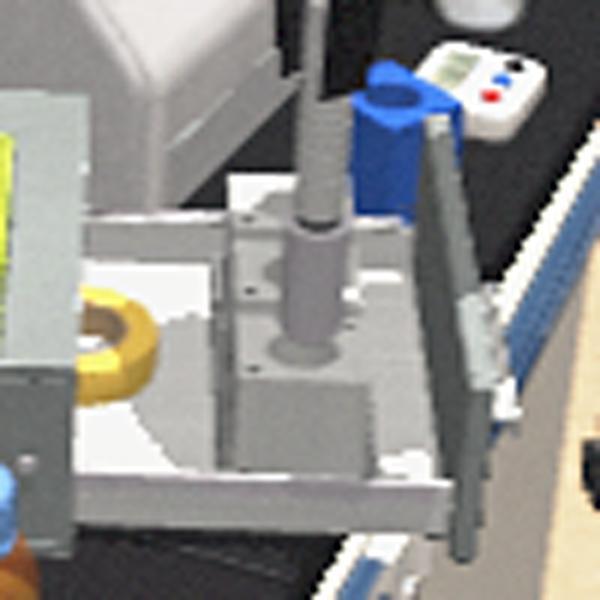

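The plug's nose is just above the left well: nose at about (311,340), well centre at about (304,350). I'll check the lateral offset numerically.

```bash
cat > off.py <<'E'
from tg import *
def off(L=121):
    b=shot('side'); d=eyes.cut_out(b,'gauge')[0]; m=d['mask']; x,y,z=load()[0]
    for k in (45,30,20,10,4):
        u=proj(b,(x,y,z-L+k)); r=int(round(u[1])); xs=np.nonzero(m[r])[0]
        if len(xs): print('axis z+%d row %d pred %.2f mask mid %.2f w %d'%(k,r,u[0],xs.mean(),len(xs)))
    g=cv2.cvtColor(b['img'],cv2.COLOR_RGB2GRAY); 
    for r in range(192,212,2): print(r,g[r,292:313].tolist())
if __name__=='__main__': off()
E
python3 off.py
```

```text
axis z+45 row 189 pred 301.54 mask mid 301.50 w 12
axis z+30 row 194 pred 301.13 mask mid 301.50 w 12
axis z+20 row 198 pred 300.86 mask mid 301.00 w 11
axis z+10 row 201 pred 300.59 mask mid 301.00 w 11
axis z+4 row 203 pred 300.43 mask mid 301.00 w 11
192 [186, 187, 188, 182, 142, 111, 124, 127, 132, 129, 130, 131, 130, 128, 127, 157, 182, 174, 157, 157, 157]
194 [186, 173, 147, 125, 118, 118, 124, 128, 133, 129, 132, 131, 130, 124, 126, 155, 185, 176, 153, 146, 149]
196 [189, 178, 148, 129, 116, 119, 128, 129, 134, 128, 130, 129, 127, 125, 162, 195, 180, 210, 247, 253, 252]
198 [133, 192, 191, 171, 118, 122, 128, 130, 133, 129, 131, 128, 128, 120, 189, 250, 252, 241, 180, 183, 181]
200 [146, 143, 143, 136, 119, 122, 129, 132, 127, 130, 132, 129, 127, 127, 128, 156, 202, 229, 217, 191, 190]
202 [167, 170, 168, 151, 114, 123, 128, 135, 125, 130, 130, 130, 128, 125, 126, 137, 145, 150, 171, 188, 188]
204 [188, 190, 194, 174, 128, 122, 130, 130, 128, 130, 131, 129, 128, 134, 172, 164, 128, 176, 189, 192, 188]
206 [189, 187, 183, 161, 141, 139, 122, 121, 130, 127, 128, 123, 138, 174, 189, 191, 191, 191, 192, 191, 189]
208 [191, 182, 160, 131, 141, 143, 147, 145, 147, 142, 138, 139, 130, 126, 155, 185, 190, 193, 193, 189, 190]
210 [186, 192, 192, 186, 167, 146, 140, 140, 142, 140, 140, 134, 145, 171, 187, 188, 188, 186, 188, 187, 187]
```

Call:
move_arm(
  plan=[
    [[0,0,0],[0,0,0.008],-1],
    [[0,0,0],[0,0,0.011],-1],
    [[0,0,0],[0,0,0.013],-1],
  ],
)

```text
t: 12.88
eef_pos: [427.9, 338.3, 192.1]
tcp_rot: [-3.141, -0.0, 0.733]
ft_force: [0.4, 1.9, 2.1]
opening: 0.227
grip_force: 30.0
```

Call:
move_arm(
  plan=[
    [[0,0,0],[0,0,0.002],-1],
    [[0,0,0],[0,0,0.004],-1],
  ],
)

```text
t: 13.12
eef_pos: [427.9, 338.2, 188.0]
tcp_rot: [-3.141, -0.0, 0.733]
ft_force: [1.3, 1.7, 0.2]
opening: 0.229
grip_force: 30.0
```

Call:
move_arm(
  plan=[
    [[0,0,0],[0,0,0.006],-1],
    [[0,0,0],[0,0,0.012],-1],
    [[0,0,0],[0,0,0.018],-1],
    [[0,0,0],[0,0,0.022],-1],
  ],
)

```text
t: 13.62
eef_pos: [427.8, 338.1, 165.6]
tcp_rot: [-3.141, 0.001, 0.733]
ft_force: [1.3, 2.2, -0.8]
opening: 0.228
grip_force: 30.0
```

Call:
move_arm(
  plan=[
    [[0,0,0],[0,0,0.002],-1],
    [[0,0,0],[0,0,0.004],-1],
  ],
)

```text
t: 13.88
eef_pos: [427.8, 338.1, 162.0]
tcp_rot: [-3.141, 0.0, 0.733]
ft_force: [-0.1, 2.5, -0.3]
opening: 0.23
grip_force: 30.0
```

Call:
move_arm(
  plan=[
    [[0,0,0],[0,0,0.0015],-1],
    [[0,0,0],[0,0,0.0025],-1],
  ],
)

```text
t: 14.12
eef_pos: [427.8, 338.1, 159.6]
tcp_rot: [-3.141, 0.0, 0.733]
ft_force: [0.3, 2.7, 0.1]
opening: 0.226
grip_force: 30.0
```

Call:
move_arm(
  plan=[
    [[0,0,0],[0,0,0.002],-1],
    [[0,0,0],[0,0,0.003],-1],
  ],
)

```text
t: 14.38
eef_pos: [427.8, 338.1, 156.4]
tcp_rot: [-3.141, 0.0, 0.733]
ft_force: [1.4, 2.3, -0.5]
opening: 0.23
grip_force: 30.0
```

Call:
move_arm(
  plan=[
    [[0,0,0],[0,0,0.005],-1],
    [[0,0,0],[0,0,0.009],-1],
    [[0,0,0],[0,0,0.011],-1],
  ],
)

```text
t: 14.75
eef_pos: [427.8, 338.1, 145.2]
tcp_rot: [-3.141, 0.001, 0.733]
ft_force: [1.9, 3.4, -0.1]
opening: 0.225
grip_force: 30.0
```

Call:
move_arm(
  plan=[
    [[0,0,0],[0,0,0.001],-1],
    [[0,0,0],[0,0,0.002],-1],
  ],
)

```text
t: 15.0
eef_pos: [428.1, 338.4, 144.3]
tcp_rot: [-3.141, -0.001, 0.733]
ft_force: [0.1, 3.9, 14.7]
opening: 0.227
grip_force: 30.0
```

Call:
move_arm(
  plan=[
    [[0,0,0],[0,0,-0.025],-1],
    [[0,0,0],[0,0,-0.062],-1],
    [[0,0,0],[-0.005,0.007,-0.065],-1],
    [[0,0,0],[-0.035,0.0503,-0.065],-1],
    [[0,0,0],[-0.035,0.0503,-0.065],-1],
  ],
)

```text
t: 15.62
eef_pos: [434.7, 274.1, 207.2]
tcp_rot: [-3.141, 0.004, 0.731]
ft_force: [-0.1, 0.6, -2.1]
opening: 0.229
grip_force: 30.0
```

Call:
move_arm(
  plan=[
    [[0,0,0],[0,0,0],-1],
    [[0,0,0],[0,0,0.008],-1],
    [[0,0,0],[0,0,0.012],-1],
    [[0,0,0],[0,0,0.0145],-1],
    [[0,0,0],[0,0,0.0165],-1],
  ],
)

```text
t: 16.25
eef_pos: [435.4, 277.4, 191.8]
tcp_rot: [-3.141, 0.001, 0.733]
ft_force: [0.7, 0.9, -2.0]
opening: 0.225
grip_force: 30.0
```

Call:
move_arm(
  plan=[
    [[0,0,0],[0,0,0.002],-1],
    [[0,0,0],[0,0,0.004],-1],
  ],
)

```text
t: 16.5
eef_pos: [435.5, 277.3, 188.0]
tcp_rot: [-3.141, 0.0, 0.733]
ft_force: [0.1, 0.4, -1.5]
opening: 0.23
grip_force: 30.0
```

Entered cleanly (nose about 8 mm in). Now down toward the narrowing depth.

Call:
move_arm(
  plan=[
    [[0,0,0],[0,0,0.006],-1],
    [[0,0,0],[0,0,0.012],-1],
    [[0,0,0],[0,0,0.018],-1],
    [[0,0,0],[0,0,0.022],-1],
  ],
)

```text
t: 17.0
eef_pos: [435.4, 277.2, 165.5]
tcp_rot: [-3.141, 0.001, 0.733]
ft_force: [0.7, 0.1, -1.7]
opening: 0.225
grip_force: 30.0
```

Call:
move_arm(
  plan=[
    [[0,0,0],[0,0,0.0015],-1],
    [[0,0,0],[0,0,0.003],-1],
  ],
)

```text
t: 17.25
eef_pos: [435.4, 277.3, 163.0]
tcp_rot: [-3.141, 0.001, 0.733]
ft_force: [0.1, 1.1, -2.2]
opening: 0.225
grip_force: 30.0
```

Call:
move_arm(
  plan=[
    [[0,0,0],[0,0,0.001],-1],
    [[0,0,0],[0,0,0.002],-1],
  ],
)

```text
t: 17.5
eef_pos: [435.8, 277.4, 161.4]
tcp_rot: [-3.141, -0.001, 0.733]
ft_force: [2.0, 0.2, 3.9]
opening: 0.23
grip_force: 30.0
```

Call:
move_arm(
  plan=[
    [[0,0,0],[0,0,0.001],-1],
    [[0,0,0],[0,0,0.001],-1],
  ],
)

```text
t: 17.75
eef_pos: [436.1, 277.6, 161.0]
tcp_rot: [3.141, -0.002, 0.733]
ft_force: [1.1, 1.2, 8.6]
opening: 0.23
grip_force: 30.0
```

Call:
move_arm(
  plan=[
    [[0,0,0],[0,0,-0.02],-1],
    [[0,0,0],[0,0,-0.045],-1],
    [[0,0,0],[-0.005,0.007,-0.0485],-1],
    [[0,0,0],[-0.0357,0.0506,-0.0485],-1],
    [[0,0,0],[-0.0357,0.0506,-0.0485],-1],
  ],
)

```text
t: 18.38
eef_pos: [442.4, 213.0, 207.6]
tcp_rot: [-3.141, 0.003, 0.73]
ft_force: [0.3, -0.1, -2.3]
opening: 0.227
grip_force: 30.0
```

Call:
move_arm(
  plan=[
    [[0,0,0],[0,0,0],-1],
    [[0,0,0],[0,0,0.008],-1],
    [[0,0,0],[0,0,0.012],-1],
    [[0,0,0],[0,0,0.0145],-1],
    [[0,0,0],[0,0,0.0165],-1],
  ],
)

```text
t: 19.0
eef_pos: [443.0, 216.1, 192.0]
tcp_rot: [-3.141, -0.0, 0.733]
ft_force: [1.1, 0.5, -1.4]
opening: 0.229
grip_force: 30.0
```

Call:
move_arm(
  plan=[
    [[0,0,0],[0,0,0.002],-1],
    [[0,0,0],[0,0,0.004],-1],
  ],
)

```text
t: 19.25
eef_pos: [443.0, 215.9, 188.1]
tcp_rot: [-3.141, -0.0, 0.733]
ft_force: [0.5, 1.8, -0.3]
opening: 0.229
grip_force: 30.0
```

Call:
move_arm(
  plan=[
    [[0,0,0],[0,0,0.006],-1],
    [[0,0,0],[0,0,0.012],-1],
    [[0,0,0],[0,0,0.018],-1],
    [[0,0,0],[0,0,0.022],-1],
  ],
)

```text
t: 19.75
eef_pos: [442.8, 215.8, 165.6]
tcp_rot: [-3.141, 0.001, 0.733]
ft_force: [0.7, 1.8, -0.3]
opening: 0.224
grip_force: 30.0
```

Call:
move_arm(
  plan=[
    [[0,0,0],[0,0,0.0015],-1],
    [[0,0,0],[0,0,0.003],-1],
  ],
)

```text
t: 20.0
eef_pos: [442.7, 215.8, 163.0]
tcp_rot: [-3.141, 0.001, 0.733]
ft_force: [1.6, 1.4, -0.5]
opening: 0.225
grip_force: 30.0
```

Call:
move_arm(
  plan=[
    [[0,0,0],[0,0,0.0015],-1],
    [[0,0,0],[0,0,0.0025],-1],
  ],
)

```text
t: 20.25
eef_pos: [442.7, 215.8, 160.5]
tcp_rot: [-3.141, 0.0, 0.733]
ft_force: [0.8, 1.8, -0.8]
opening: 0.227
grip_force: 30.0
```

Call:
move_arm(
  plan=[
    [[0,0,0],[0,0,0.002],-1],
    [[0,0,0],[0,0,0.004],-1],
  ],
)

```text
t: 20.5
eef_pos: [442.7, 215.7, 156.4]
tcp_rot: [-3.141, 0.001, 0.733]
ft_force: [1.1, 2.2, -0.7]
opening: 0.226
grip_force: 30.0
```

Call:
move_arm(
  plan=[
    [[0,0,0],[0,0,0.005],-1],
    [[0,0,0],[0,0,0.009],-1],
    [[0,0,0],[0,0,0.011],-1],
  ],
)

```text
t: 20.88
eef_pos: [442.7, 215.7, 145.2]
tcp_rot: [-3.141, 0.001, 0.733]
ft_force: [0.8, 1.7, 0.5]
opening: 0.228
grip_force: 30.0
```

Call:
move_arm(
  plan=[
    [[0,0,0],[0,0,0.001],-1],
    [[0,0,0],[0,0,0.002],-1],
  ],
)

```text
t: 21.12
eef_pos: [443.1, 215.9, 144.3]
tcp_rot: [-3.142, -0.001, 0.733]
ft_force: [-0.2, 1.6, 16.6]
opening: 0.227
grip_force: 30.0
```

```bash
python3 - <<'E'
from tg import *
z=[0]*3
c=done((z,[0,0,.013]),(z,[0,0,.004]),(z,[0,0,.022]),(z,[0,0,.004]),(z,[0,0,.0025]),(z,[0,0,.003]),(z,[0,0,.011]),(z,[0,0,.002]),
 (z,[-.035,.0503,-.065]),(z,[0,0,.0165]),(z,[0,0,.004]),(z,[0,0,.022]),(z,[0,0,.003]),(z,[0,0,.002]),(z,[0,0,.001]),
 (z,[-.0357,.0506,-.0485]),(z,[0,0,.0165]),(z,[0,0,.004]),(z,[0,0,.022]),(z,[0,0,.003]),(z,[0,0,.0025]),(z,[0,0,.004]),(z,[0,0,.011]),(z,[0,0,.002]))
go([((443,215.8,260),None),((497,455,260),None),((497,455,130),None)],c)
E
```

```text
t 21.12 tcp [443.1 215.9 144.3] rpy [-180.   -0.   42.] F [-0.2  1.6 16.6] open 0.227 grip 30.0
cmd [442.7 215.8 143.6] [-1.7996e+02  3.0000e-02  4.2010e+01]
[[0.0, 0.0, 0.0], [0.0002, 0.0001, -0.1164]] rows 1.9
[[0.0, 0.0, 0.0], [0.2002, -0.1416, -0.0]] rows 3.9
[[0.0, 0.0, 0.0], [0.0001, 0.0001, 0.13]] rows 2.1
```

Left and right wells reached the bottom; the middle one stopped about 34 mm down. I'll stand the gauge back on the worktop.

Call:
move_arm(
  plan=[
    [[0,0,0],[0,0,-0.055],-1],
    [[0,0,0],[0,0,-0.1164],-1],
    [[0,0,0],[0.04,-0.028,-0.1164],-1],
    [[0,0,0],[0.09,-0.064,-0.1164],-1],
    [[0,0,0],[0.14,-0.1,-0.1164],-1],
  ],
)

```text
t: 21.75
eef_pos: [479.7, 384.9, 259.7]
tcp_rot: [-3.141, 0.002, 0.733]
ft_force: [1.1, 0.3, -2.1]
opening: 0.227
grip_force: 30.0
```

Call:
move_arm(
  plan=[
    [[0,0,0],[0.06,-0.0416,0],-1],
    [[0,0,0],[0.06,-0.0416,0],-1],
    [[0,0,0],[0.06,-0.0416,0.05],-1],
    [[0,0,0],[0.06,-0.0416,0.11],-1],
    [[0,0,0],[0.06,-0.0416,0.13],-1],
  ],
)

```text
t: 22.38
eef_pos: [494.8, 452.6, 125.7]
tcp_rot: [-3.141, 0.008, 0.733]
ft_force: [0.6, 0.2, -1.4]
opening: 0.224
grip_force: 30.0
```

Call:
move_arm(
  plan=[
    [[0,0,0],[0,0,0.003],-1],
    [[0,0,0],[0,0,0.005],-1],
    [[0,0,0],[0,0,0.0065],-1],
  ],
)

```text
t: 22.75
eef_pos: [496.9, 454.9, 124.7]
tcp_rot: [-3.141, -0.001, 0.733]
ft_force: [-0.1, -0.3, -2.5]
opening: 0.23
grip_force: 30.0
```

Call:
move_arm(
  plan=[
    [[0,0,0],[0,0,0.001],-1],
    [[0,0,0],[0,0,0.001],-1],
  ],
)

```text
t: 23.0
eef_pos: [496.6, 454.9, 122.7]
tcp_rot: [-3.141, 0.0, 0.733]
ft_force: [0.0, 0.8, -1.2]
opening: 0.225
grip_force: 30.0
```

Call:
move_arm(
  plan=[
    [[0,0,0],[0,0,0.001],-1],
    [[0,0,0],[0,0,0.001],-1],
  ],
)

```text
t: 23.25
eef_pos: [496.8, 455.1, 122.4]
tcp_rot: [-3.141, -0.001, 0.733]
ft_force: [-0.3, -0.5, 5.6]
opening: 0.226
grip_force: 30.0
```

Call:
move_arm(
  plan=[
    [[0,0,0],[0,0,0.0],0.2],
    [[0,0,0],[0,0,0.0],0.2],
    [[0,0,0],[0,0,0],0.2],
    [[0,0,0],[0,0,-0.02],0.2],
    [[0,0,0],[0,0,-0.075],0.3],
  ],
)

```text
t: 23.88
eef_pos: [495.8, 454.1, 194.6]
tcp_rot: [-3.141, 0.006, 0.733]
ft_force: [0.2, 0.1, 0.3]
opening: 0.63
grip_force: 0.0
```

```bash
python3 - <<'E'
from tg import *
z=[0]*3
c=done((z,[.14,-.1,-.1164]),(z,[.06,-.0416,.13]),(z,[0,0,.0065]),(z,[0,0,.001]),(z,[0,0,.001]),(z,[0,0,-.075]))
s=rot(90,7.1+90); b=(435.4,277.0)
go([((497,455,235),None),((*b,180),s),((*b,45),s)],c)
q=shot('side'); d=eyes.cut_out(q,'gauge')[0]; ys,xs=np.nonzero(d['mask']); print(d['score'],d['uv'],xs.min(),xs.max(),ys.min(),ys.max())
for r in range(ys.min(),ys.max(),8): print(r,np.nonzero(d['mask'][r])[0].mean())
E
```

```text
t 23.88 tcp [495.8 454.1 194.6] rpy [-179.9    0.4   42. ] F [0.2 0.1 0.3] open 0.630 grip 0.0
cmd [496.6 454.8 196.5] [-1.7996e+02  3.0000e-02  4.2010e+01]
[[0.0, 0.0, 0.0], [0.0004, 0.0001, -0.0385]] rows 0.6
[[-0.0, 0.0, -55.1], [-0.1649, 0.0911, 0.055]] rows 5.1
[[0.0, 0.0, 0.0], [-0.0, 0.0, 0.135]] rows 2.2
0.78 [262.9, 230.9] 262 274 198 257
198 269.5
206 269.5
214 269.0
222 268.5
230 268.0
238 268.0
246 267.5
254 267.0
```

Call:
move_arm(
  plan=[
    [[0,0,0],[0,0,-0.0385],0.65],
    [[0,0,-55.1],[-0.165,0.091,0],0.65],
    [[0,0,-55.1],[-0.165,0.091,0.0165],0.65],
    [[0,0,-55.1],[-0.165,0.091,0.0165],0.65],
    [[0,0,-55.1],[-0.165,0.091,0.0165],0.65],
  ],
)

```text
t: 24.6
eef_pos: [433.1, 273.9, 179.0]
tcp_rot: [-3.139, 0.002, 1.487]
ft_force: [0.3, 0.5, 0.7]
opening: 0.82
grip_force: 0.0
```

```bash
python3 - <<'E'
from tg import *
st(True)
E
```

```text
t 24.60 tcp [433.1 273.9 179. ] rpy [-1.798e+02  1.000e-01  8.520e+01] F [0.3 0.5 0.7] open 0.820 grip 0.0
q [0.435 0.377 1.872 0.    0.896 0.518]
```

Call:
move_arm(
  plan=[
    [[0,0,0],[0,0,0],0.65],
  ],
)

```text
t: 24.72
eef_pos: [434.9, 276.3, 180.0]
tcp_rot: [-3.141, -0.0, 1.481]
ft_force: [0.6, 0.5, -0.1]
opening: 0.83
grip_force: 0.0
```

```bash
python3 - <<'E'
from tg import *
r=rot(90,84.8)
json.dump([[435.4,276.9,180.],r.as_euler('xyz').tolist()],open(F,'w'))
a=st(True)
s=rot(90,97.1); go([((435.4,277,41),s)],load())
E
```

```text
t 24.73 tcp [434.9 276.3 180. ] rpy [-180.    -0.    84.8] F [ 0.6  0.5 -0.1] open 0.830 grip 0.0
q [0.437 0.379 1.866 0.    0.898 0.527]
[[0.0, 0.0, -12.3], [0.0001, -0.0, 0.139]] rows 2.2
```

Call:
move_arm(
  plan=[
    [[0,0,-12.3],[0,0,0.03],0.65],
    [[0,0,-12.3],[0,0,0.06],0.65],
    [[0,0,-12.3],[0,0,0.1],0.65],
    [[0,0,-12.3],[0,0,0.13],0.65],
    [[0,0,-12.3],[0,0,0.139],0.65],
  ],
)

```text
t: 25.35
eef_pos: [434.6, 277.3, 39.5]
tcp_rot: [-3.139, 0.0, 1.695]
ft_force: [-0.2, 0.3, 0.2]
opening: 0.827
grip_force: 0.0
```

Call:
move_arm(
  plan=[
    [[0,0,0],[0,0,0],-1],
    [[0,0,0],[0,0,0],-1],
    [[0,0,0],[0,0,0],-1],
    [[0,0,0],[0,0,0],-1],
  ],
)

```text
t: 25.85
eef_pos: [435.0, 277.0, 41.9]
tcp_rot: [3.141, -0.001, 1.697]
ft_force: [-1.5, 0.2, 7.9]
opening: 0.591
grip_force: 30.0
```

Call:
move_arm(
  plan=[
    [[0,0,0],[0,0,-0.02],-1],
    [[0,0,0],[0,0,-0.06],-1],
    [[0,0,0],[0,0,-0.12],-1],
    [[0,0,0],[0,0,-0.16],-1],
    [[0,0,0],[0.005,0.015,-0.165],-1],
  ],
)

```text
t: 26.48
eef_pos: [449.6, 283.9, 209.4]
tcp_rot: [3.137, -0.002, 1.698]
ft_force: [0.7, -0.4, -3.5]
opening: 0.587
grip_force: 30.0
```

Call:
move_arm(
  plan=[
    [[0,0,0],[0.015,0.045,0],-1],
    [[0,0,0],[0.03,0.1,0],-1],
    [[0,0,0],[0.05,0.155,0],-1],
    [[0,0,0],[0.057,0.186,0],-1],
    [[0,0,0],[0.057,0.186,0],-1],
  ],
)

```text
t: 27.1
eef_pos: [627.6, 363.8, 204.5]
tcp_rot: [-3.14, 0.0, 1.697]
ft_force: [-0.6, -0.7, -3.9]
opening: 0.586
grip_force: 30.0
```

```bash
python3 - <<'E'
from tg import *
z=[0]*3
c=done(([0,0,-12.3],[0,0,.139]),(z,[.005,.015,-.165]),(z,[.057,.186,0]))
q=shot('side');a=shot('top')
cv2.imwrite('pics/a6.png',np.hstack([cv2.resize(a['img'][90:230,210:340],None,fx=3,fy=3,interpolation=2),cv2.resize(q['img'][100:240,160:290],None,fx=3,fy=3,interpolation=2)])[...,::-1])
E
```

```text
t 27.10 tcp [627.6 363.8 204.5] rpy [-179.9    0.    97.2] F [-0.6 -0.7 -3.9] open 0.586 grip 30.0
cmd [627.2 363.3 206. ] [180.    0.   97.1]
```

View pics/a6.png

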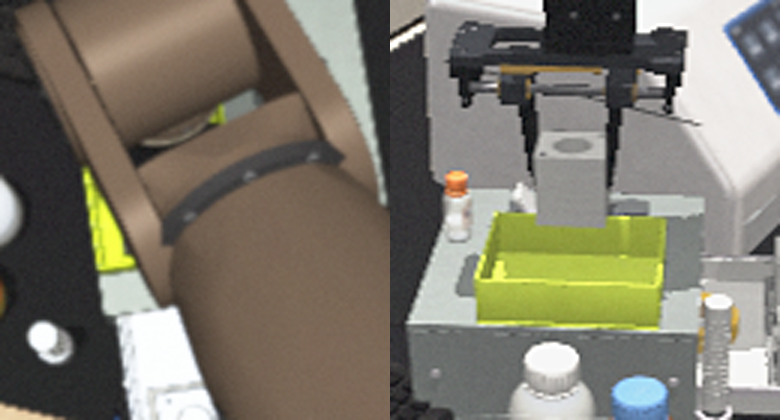

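The block is held upright over the middle of the rack (bottom edge at about (572,222) in the right panel), and the gauge is standing at the lower right. Lowering.

Call:
move_arm(
  plan=[
    [[0,0,0],[0,0,0.03],-1],
    [[0,0,0],[0,0,0.055],-1],
    [[0,0,0],[0,0,0.067],-1],
    [[0,0,0],[0,0,0.072],-1],
    [[0,0,0],[0,0,0.072],-1],
  ],
)

```text
t: 27.82
eef_pos: [626.4, 363.8, 134.4]
tcp_rot: [-3.141, -0.0, 1.698]
ft_force: [0.3, -0.5, -2.9]
opening: 0.585
grip_force: 30.0
```

Call:
move_arm(
  plan=[
    [[0,0,0],[0,0,0.001],-1],
    [[0,0,0],[0,0,0.002],-1],
    [[0,0,0],[0,0,0.003],-1],
    [[0,0,0],[0,0,0.003],-1],
  ],
)

```text
t: 28.32
eef_pos: [626.5, 363.8, 131.0]
tcp_rot: [-3.141, -0.0, 1.698]
ft_force: [-0.1, -0.7, -1.1]
opening: 0.588
grip_force: 30.0
```

Call:
move_arm(
  plan=[
    [[0,0,0],[0,0,0.001],-1],
    [[0,0,0],[0,0,0.001],-1],
  ],
)

```text
t: 28.58
eef_pos: [626.4, 363.8, 131.0]
tcp_rot: [-3.142, -0.0, 1.698]
ft_force: [-3.8, -0.9, 6.5]
opening: 0.587
grip_force: 30.0
```

Call:
move_arm(
  plan=[
    [[0,0,0],[0,0,0],0.45],
    [[0,0,0],[0,0,0],0.45],
    [[0,0,0],[0,0,0],0.45],
    [[0,0,0],[0,0,-0.02],0.45],
    [[0,0,0],[0,0,-0.07],0.45],
  ],
)

```text
t: 29.2
eef_pos: [625.8, 363.4, 199.5]
tcp_rot: [-3.137, 0.001, 1.698]
ft_force: [1.5, -0.2, 0.7]
opening: 0.723
grip_force: 0.0
```

```bash
python3 - <<'E'
from tg import *
z=[0]*3
c=done((z,[0,0,.072]),(z,[0,0,.003]),(z,[0,0,.001]),(z,[0,0,-.07]))
# drawer front face centre, from panel top edge ends & geometry
psi=np.radians(7.1); X=np.array([np.cos(psi),np.sin(psi)]); nest=np.array([435.3,277.0]); print('front face',nest-X*(28+36+12),'panel px est',[(345.7+376.1)/2,(384.5+152.1)/2])
s=rot(90,7.1)
for d in(-45,): 
    f=nest-X*(76-d); print(f)
go([((500,330,290),rot(90,52)),((*(nest-X*136),230),s)],c)
E
```

```text
t 29.20 tcp [625.8 363.4 199.5] rpy [-1.797e+02  1.000e-01  9.730e+01] F [ 1.5 -0.2  0.7] open 0.723 grip 0.0
cmd [627.2 363.3 200. ] [180.    0.   97.1]
front face [359.88277272 267.60628777] panel px est [360.9, 268.3]
[315.22783552 262.04422131]
[[0.0, 0.0, 45.1], [-0.0173, -0.1303, -0.09]] rows 4.2
[[-0.0, -0.0, 44.9], [-0.1779, -0.1144, 0.06]] rows 4.2
```

Call:
move_arm(
  plan=[
    [[0,0,45],[-0.017,-0.13,-0.09],-1],
    [[0,0,45],[-0.017,-0.13,-0.09],-1],
    [[0,0,45],[-0.017,-0.13,-0.09],-1],
    [[0,0,45],[-0.017,-0.13,-0.09],-1],
    [[0,0,45],[-0.017,-0.13,-0.09],-1],
  ],
)

```text
t: 29.82
eef_pos: [499.6, 330.4, 291.6]
tcp_rot: [3.141, -0.001, 0.912]
ft_force: [0.1, -0.4, -0.1]
opening: 0.256
grip_force: 0.0
```

```bash
python3 - <<'E'
from tg import *
c=done(([0,0,45],[-.017,-.13,-.09]))
s=rot(90,7.1); go([((330,264,200),s)],c)
q=shot('side');a=shot('top')
cv2.imwrite('pics/a7.png',np.hstack([cv2.resize(a['img'][90:270,190:350],None,fx=2.4,fy=2.4,interpolation=2),cv2.resize(q['img'][100:280,170:330],None,fx=2.4,fy=2.4,interpolation=2)])[...,::-1])
E
```

```text
t 29.82 tcp [499.6 330.4 291.6] rpy [ 1.80e+02 -1.00e-01  5.23e+01] F [ 0.1 -0.4 -0.1] open 0.256 grip 0.0
cmd [500.3 330.3 290. ] [180.   -0.   52.1]
[[0.0, -0.0, 45.0], [-0.1569, -0.0936, 0.09]] rows 4.2
```

View pics/a7.png

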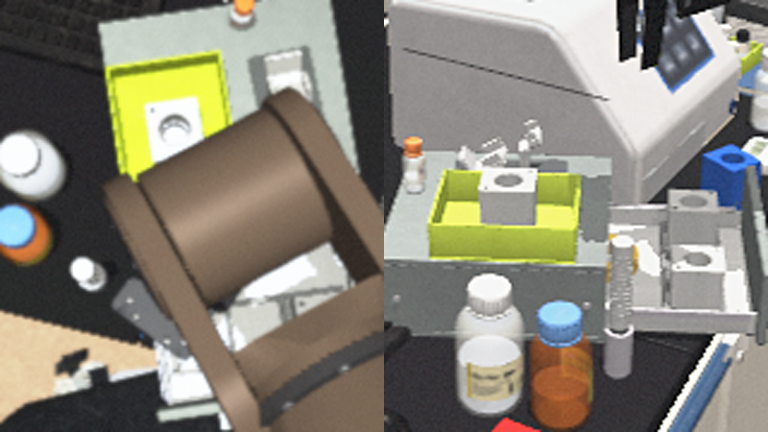

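The block sits upright in the rack and the good blocks are still in their nests. The gauge is standing at (620,350). Next: in front of the drawer panel.

Call:
move_arm(
  plan=[
    [[0,0,45],[-0.157,-0.0936,0.09],-1],
    [[0,0,45],[-0.157,-0.0936,0.09],-1],
    [[0,0,45],[-0.157,-0.0936,0.09],-1],
    [[0,0,45],[-0.157,-0.0936,0.09],-1],
    [[0,0,45],[-0.157,-0.0936,0.09],-1],
  ],
)

```text
t: 30.55
eef_pos: [329.2, 263.4, 199.9]
tcp_rot: [3.141, 0.002, 0.129]
ft_force: [-0.0, -0.1, 0.3]
opening: 0.008
grip_force: 0.0
```

```bash
python3 - <<'E'
from tg import *
c=done(([0,0,45],[-.157,-.0936,.09])); st(True)
s=rot(90,7.1); go([((330,264,72),s)],c)
E
```

```text
t 30.55 tcp [329.2 263.4 199.9] rpy [1.8e+02 1.0e-01 7.4e+00] F [-0.  -0.1  0.3] open 0.008 grip 0.0
cmd [330.  263.9 200. ] [180.   -0.    7.1]
t 30.55 tcp [329.2 263.4 199.9] rpy [1.8e+02 1.0e-01 7.4e+00] F [-0.  -0.1  0.3] open 0.008 grip 0.0
q [5.180e-01 2.230e-01 2.046e+00 1.000e-03 8.740e-01 1.959e+00]
[[-0.0, -0.0, 0.0], [0.0, -0.0001, 0.128]] rows 2.0
```

Call:
move_arm(
  plan=[
    [[0,0,0],[0,0,0.05],-1],
    [[0,0,0],[0,0,0.1],-1],
    [[0,0,0],[0,0,0.128],-1],
    [[0,0,0],[0.004,0,0.128],-1],
    [[0,0,0],[0.01,0,0.128],-1],
  ],
)

```text
t: 31.18
eef_pos: [340.8, 265.3, 72.8]
tcp_rot: [-3.141, -0.0, 0.129]
ft_force: [-0.0, 0.8, -1.1]
opening: 0.002
grip_force: 0.0
```

Call:
move_arm(
  plan=[
    [[0,0,0],[0.005,0,0],-1],
    [[0,0,0],[0.01,0,0],-1],
    [[0,0,0],[0.017,0,0],-1],
    [[0,0,0],[0.025,0,0],-1],
    [[0,0,0],[0.034,0,0],-1],
  ],
)

```text
t: 31.8
eef_pos: [373.6, 269.1, 72.0]
tcp_rot: [-3.142, 0.001, 0.127]
ft_force: [-2.5, 0.1, 1.7]
opening: 0.007
grip_force: 1.2
```

Call:
move_arm(
  plan=[
    [[0,0,0],[0.012,0,0],-1],
    [[0,0,0],[0.026,0,0],-1],
    [[0,0,0],[0.041,0,0],-1],
    [[0,0,0],[0.056,0,0],-1],
    [[0,0,0],[0.071,0,0],-1],
  ],
)

```text
t: 32.42
eef_pos: [444.6, 278.2, 71.9]
tcp_rot: [-3.141, 0.001, 0.127]
ft_force: [-3.1, 1.3, 1.3]
opening: 0.004
grip_force: 1.3
```

Call:
move_arm(
  plan=[
    [[0,0,0],[0.012,0,0],-1],
    [[0,0,0],[0.022,0,0],-1],
    [[0,0,0],[0.03,0,0],-1],
    [[0,0,0],[0.037,0,0],-1],
    [[0,0,0],[0.043,0,0],-1],
  ],
)

```text
t: 33.05
eef_pos: [486.4, 283.5, 71.8]
tcp_rot: [-3.142, 0.001, 0.127]
ft_force: [-2.5, 0.2, 0.5]
opening: 0.003
grip_force: 1.1
```

Call:
move_arm(
  plan=[
    [[0,0,0],[0.004,0,0],-1],
    [[0,0,0],[0.008,0,0],-1],
    [[0,0,0],[0.012,0,0],-1],
    [[0,0,0],[0.015,0,0],-1],
  ],
)

```text
t: 33.55
eef_pos: [500.2, 285.3, 71.8]
tcp_rot: [3.141, 0.003, 0.127]
ft_force: [-5.2, -0.2, 3.3]
opening: 0.002
grip_force: 2.7
```

Call:
move_arm(
  plan=[
    [[0,0,0],[0.002,0,0],-1],
    [[0,0,0],[0.004,0,0],-1],
    [[0,0,0],[0.006,0,0],-1],
  ],
)

```text
t: 33.92
eef_pos: [505.7, 286.0, 71.8]
tcp_rot: [3.141, 0.004, 0.127]
ft_force: [-15.5, 0.3, 11.4]
opening: 0.004
grip_force: 7.7
```

Call:
move_arm(
  plan=[
    [[0,0,0],[0.001,0,0],-1],
    [[0,0,0],[0.002,0,0],-1],
  ],
)

```text
t: 34.17
eef_pos: [505.8, 286.0, 71.8]
tcp_rot: [3.141, 0.008, 0.127]
ft_force: [-23.0, -0.8, 15.1]
opening: 0.005
grip_force: 11.2
```

Call:
move_arm(
  plan=[
    [[0,0,0],[-0.01,0,0],-1],
    [[0,0,0],[-0.04,0,0],-1],
    [[0,0,0],[-0.09,0,-0.03],-1],
    [[0,0,0],[-0.11,0,-0.08],-1],
    [[0,0,0],[-0.11,0,-0.13],-1],
  ],
)

```text
t: 34.8
eef_pos: [399.0, 272.3, 203.5]
tcp_rot: [-3.141, 0.0, 0.128]
ft_force: [0.8, 0.3, -0.0]
opening: 0.005
grip_force: 0.0
```

```bash
python3 - <<'E'
from tg import *
st()
q=shot('side');a=shot('top')
psi=np.radians(7.1); X=np.array([np.cos(psi),np.sin(psi)]);Y=np.array([-X[1],X[0]]); f=np.array([359.9,267.6])
for s in(145,160):
    e=f+s*X+118*Y; print(s,'left panel top corner side px',proj(q,(*e,95)),'crop',(proj(q,(*e,95))-[170,140]+.5)*5-.5)
cv2.imwrite('pics/a8.png',cv2.resize(q['img'][140:260,170:330],None,fx=5,fy=5,interpolation=2)[...,::-1])
E
```

```text
t 34.80 tcp [399.  272.3 203.5] rpy [-180.     0.     7.3] F [ 0.8  0.3 -0. ] open 0.005 grip 0.0
145 left panel top corner side px [273.43080167 211.95785357] crop [519.15400833 361.78926784]
160 left panel top corner side px [267.32390825 211.72579389] crop [488.61954123 360.62896946]
```

View pics/a8.png

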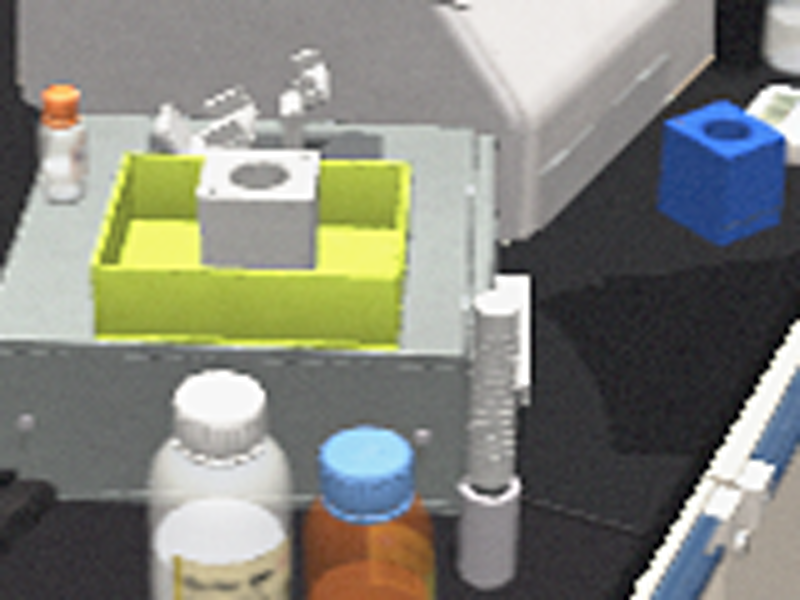

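The drawer is flush with the cabinet front, the reject block stands upright in the rack, and the gauge stands on its nose at (490,540). Handing in.

```bash
python3 -c "
from cell import env
print(env.job_done())"
```

```text
the job is handed in; nothing more can be done
None
```

The job is handed in at about 35 s: the gauge bottomed in the left and right blocks but stopped about 34 mm down in the middle one, so that block is upright in the reject rack, the gauge is back on its nose on the worktop, and the last picture shows the drawer flush with the cabinet.

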